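# Wipe the filing plate clean into the chip trough

### The job

Clean down the filing station: pull the trough's sprung shutter open by its red knob and park the knob in the side notch so that it stays open by itself, then hold the scraper block and wipe every metal chip off the dark plate into the trough with it, without touching the chips with the fingers. Only when the plate is clean, lift the green guard caps off their steel sleeves and stand each upright in a compartment of its own in the yellow tray; also stand the scraper back upright on its red mat, in line with it and wholly on it, and slip the knob out of the notch so that the shutter goes fully shut over the chips. Leave the grease jar, tape roll and brake caliper where they are.

Things in the scene. Friction and masses are not known exactly. Their poses are not given: they have to be found in the camera images.
- station: Blue filing station, fixed: dark plate, chip trough, flat housing in a row. Origin on the bench top, under the middle of the straight edge where plate and trough meet. Its +y runs from that edge over the plate, its -y over the trough (0 to -62 mm), then the housing (to -162 mm, aluminium cover top 56 mm high). Rims along both x sides (x = +-88 to 96 mm) are 60 mm high; a 50 mm high grey block at x = 96 to 150, y = -8 to 173 mm.
- plate_centre (a point): Centre of the dark filing plate's top, 50 mm above the bench; axes as the station's. The plate is 176 mm (x) x 165 mm (y). Rims stand 10 mm above it along both x sides and the far (+y) end; the -y edge has no rim and drops into the trough: 176 mm (x) x 62 mm (y), floor 4 mm above the bench, covered by the shutter when shut.
- shutter (a joint): Steel shutter with a yellow leading edge over the trough, m: 0 = shut (covers the trough, 2 mm below plate level), positive = drawn along the station's -y under the housing's cover, up to 0.070. A spring pulls it shut (about 4 N shut, 8 N open) unless the knob is parked in the notch; then it rests at about 0.059, trough fully open.
- knob (a joint): Travel of the shutter's red knob along the station's +x in the L-shaped slot, m: 0 = in the straight slot, 0.014 = fully in the side notch. Possible only with the shutter at least 0.060 open (best 0.064 to 0.068); the notch then holds the shutter open. About 1 N friction, no spring. To release: draw the shutter a few mm further, move the knob back along -x to 0, let go; it snaps shut.
- knob_grip (a point): Centre of the grip of the red upright shutter knob: round, 18 mm across, from 66 to 102 mm above the bench; this point is 85 mm above the bench. With the shutter shut it is at x = 0, y = -74 mm of the station; it moves with shutter and knob.
- scraper_grip (a point): Scraper: aluminium block with black rubber sole, 90 (own x) x 34 (own y) x 22 mm high, under an upright orange grip rib 64 (x) x 18 (y) mm that ends 66 mm above the sole. This point: centre of the rib, 44 mm above the sole; own z up. 0.22 kg. Wipe with the long side across the travel, sole on or within 1 mm of the plate. Starts on its mat; either end may lead.
- mat_centre (a point): Scraper's parking mat: fixed flat red-edged mat, 124 mm (own x) x 70 mm (own y), 3 mm thick. This point is the centre of its top. The scraper stands on it sole down, long side along own x (either end first).
- cell0 (a point): Floor centre of one of the four square compartments (48 mm wide inside, walls 14 mm high) of the fixed yellow cap tray, 108 x 108 mm; this one is at x = -26 mm, y = -26 mm of the tray's axes, 5 mm above the bench. One cap per compartment, any cap in any compartment.
- cell1 (a point): Floor centre of one of the four square compartments (48 mm wide inside, walls 14 mm high) of the fixed yellow cap tray, 108 x 108 mm; this one is at x = -26 mm, y = +26 mm of the tray's axes, 5 mm above the bench. One cap per compartment, any cap in any compartment.
- cell2 (a point): Floor centre of one of the four square compartments (48 mm wide inside, walls 14 mm high) of the fixed yellow cap tray, 108 x 108 mm; this one is at x = +26 mm, y = -26 mm of the tray's axes, 5 mm above the bench. One cap per compartment, any cap in any compartment.
- cell3 (a point): Floor centre of one of the four square compartments (48 mm wide inside, walls 14 mm high) of the fixed yellow cap tray, 108 x 108 mm; this one is at x = +26 mm, y = +26 mm of the tray's axes, 5 mm above the bench. One cap per compartment, any cap in any compartment.
- cap0_grip (a point): Loose green guard cap: cup upside down, 34 mm across, 14 mm high, 10 mm deep inside, with an upright round grip stub 16 mm across, top 44 mm above its underside. This point is on the stub, 32 mm above the underside; own z up. 40 g. At the start it sits over a steel sleeve (26 mm across, 12 mm high) on the station's grey block at x = 123, y = 16 mm, underside 52 mm above the bench. May be absent.
- cap1_grip (a point): Loose green guard cap: cup upside down, 34 mm across, 14 mm high, 10 mm deep inside, with an upright round grip stub 16 mm across, top 44 mm above its underside. This point is on the stub, 32 mm above the underside; own z up. 40 g. At the start it sits over a steel sleeve (26 mm across, 12 mm high) on the station's grey block at x = 123, y = 61 mm, underside 52 mm above the bench. May be absent.
- cap2_grip (a point): Loose green guard cap: cup upside down, 34 mm across, 14 mm high, 10 mm deep inside, with an upright round grip stub 16 mm across, top 44 mm above its underside. This point is on the stub, 32 mm above the underside; own z up. 40 g. At the start it sits over a steel sleeve (26 mm across, 12 mm high) on the station's grey block at x = 123, y = 106 mm, underside 52 mm above the bench. May be absent.
- cap3_grip (a point): Loose green guard cap: cup upside down, 34 mm across, 14 mm high, 10 mm deep inside, with an upright round grip stub 16 mm across, top 44 mm above its underside. This point is on the stub, 32 mm above the underside; own z up. 40 g. At the start it sits over a steel sleeve (26 mm across, 12 mm high) on the station's grey block at x = 123, y = 151 mm, underside 52 mm above the bench. May be absent.
- chip0: Loose chip: bent shaving of bright aluminium, about 25 x 15 mm and 7 mm high; origin at the centre of its underside. May be absent. At the start it lies on the filing plate, more than 15 mm from the trough edge and the rims, and more than 45 mm from the rim at the plate's y = +165 mm end.
- chip1: Loose chip: brass disc slug, 18 mm across and 7 mm high; origin at the centre of its underside. May be absent. At the start it lies on the filing plate, more than 15 mm from the trough edge and the rims, and more than 45 mm from the rim at the plate's y = +165 mm end.
- chip2: Loose chip: steel angle offcut, 20 x 13 mm and 8 mm high; origin at the centre of its underside. May be absent. At the start it lies on the filing plate, more than 15 mm from the trough edge and the rims, and more than 45 mm from the rim at the plate's y = +165 mm end.
- chip3: Loose chip: bent shaving of bright aluminium, about 25 x 15 mm and 7 mm high; origin at the centre of its underside. May be absent. At the start it lies on the filing plate, more than 15 mm from the trough edge and the rims, and more than 45 mm from the rim at the plate's y = +165 mm end.
- chip4: Loose chip: brass disc slug, 18 mm across and 7 mm high; origin at the centre of its underside. May be absent. At the start it lies on the filing plate, more than 15 mm from the trough edge and the rims, and more than 45 mm from the rim at the plate's y = +165 mm end.
- chip5: Loose chip: steel angle offcut, 20 x 13 mm and 8 mm high; origin at the centre of its underside. May be absent. At the start it lies on the filing plate, more than 15 mm from the trough edge and the rims, and more than 45 mm from the rim at the plate's y = +165 mm end.
- grease_jar: Bystander: white and red grease jar with black lid, 54 mm across, 70 mm high; origin at the centre of its underside.
- tape_blue: Bystander: roll of blue tape lying flat, 62 mm across, 19 mm high; origin at the centre of its underside.
- caliper: Bystander: black brake caliper, 30 x 55 x 36 mm; origin at the centre of its underside.
There are look-alikes about, which are no part of the job. Leave any brown or purple look-alike of the part that bears cap3_grip alone. Leave any blue look-alike of the part that bears scraper_grip alone.

How it is judged:
On the way, in this order (a step that is already met when the one before it is completed fails the run):
1. the shutter is open, its knob parked in the notch and let go (value of joint shutter above 0.05 m and value of joint knob above 0.007 m and contact force between the fingers and knob below 0.3 N and velocity of joint shutter below 0.01 m/s), for 0.3 s.
2. all chips lie in the trough, the caps still on their sleeves (y of chip0 in the frame of station between -0.066 and 0.002 m and x of chip0 in the frame of station between -0.092 and 0.092 m and z of each of chip0, chip1, chip2, chip3, chip4, chip5 in the frame of station below 0.042 m and y of chip1 in the frame of station between -0.066 and 0.002 m and x of chip1 in the frame of station between -0.092 and 0.092 m and y of chip2 in the frame of station between -0.066 and 0.002 m and x of chip2 in the frame of station between -0.092 and 0.092 m and y of chip3 in the frame of station between -0.066 and 0.002 m and x of chip3 in the frame of station between -0.092 and 0.092 m and y of chip4 in the frame of station between -0.066 and 0.002 m and x of chip4 in the frame of station between -0.092 and 0.092 m and y of chip5 in the frame of station between -0.066 and 0.002 m and x of chip5 in the frame of station between -0.092 and 0.092 m and distance of each of cap0_grip, cap1_grip, cap2_grip, cap3_grip from where it was at the start of the episode below 0.015 m), for 0.2 s.
At the end, for the whole second after the job is handed in: All chips present lie in the trough, the shutter is shut within 4 mm, every cap present stands upright (0.15 rad) on a compartment floor (within 16 mm of its centre), and the scraper stands upright on its mat (centre within 26 mm, long side within 0.45 rad of the mat's) (y of chip0 in the frame of station between -0.066 and 0.002 m and x of chip0 in the frame of station between -0.092 and 0.092 m and z of each of chip0, chip1, chip2, chip3, chip4, chip5 in the frame of station below 0.042 m and y of chip1 in the frame of station between -0.066 and 0.002 m and x of chip1 in the frame of station between -0.092 and 0.092 m and y of chip2 in the frame of station between -0.066 and 0.002 m and x of chip2 in the frame of station between -0.092 and 0.092 m and y of chip3 in the frame of station between -0.066 and 0.002 m and x of chip3 in the frame of station between -0.092 and 0.092 m and y of chip4 in the frame of station between -0.066 and 0.002 m and x of chip4 in the frame of station between -0.092 and 0.092 m and y of chip5 in the frame of station between -0.066 and 0.002 m and x of chip5 in the frame of station between -0.092 and 0.092 m and ((horizontal distance between cap0_grip and cell0 below 0.016 m and z of cap0_grip in the frame of cell0 below 0.036 m) or (horizontal distance between cap0_grip and cell1 below 0.016 m and z of cap0_grip in the frame of cell1 below 0.036 m) or (horizontal distance between cap0_grip and cell2 below 0.016 m and z of cap0_grip in the frame of cell2 below 0.036 m) or (horizontal distance between cap0_grip and cell3 below 0.016 m and z of cap0_grip in the frame of cell3 below 0.036 m)) and ((horizontal distance between cap1_grip and cell0 below 0.016 m and z of cap1_grip in the frame of cell0 below 0.036 m) or (horizontal distance between cap1_grip and cell1 below 0.016 m and z of cap1_grip in the frame of cell1 below 0.036 m) or (horizontal distance between cap1_grip and cell2 below 0.016 m and z of cap1_grip in the frame of cell2 below 0.036 m) or (horizontal distance between cap1_grip and cell3 below 0.016 m and z of cap1_grip in the frame of cell3 below 0.036 m)) and ((horizontal distance between cap2_grip and cell0 below 0.016 m and z of cap2_grip in the frame of cell0 below 0.036 m) or (horizontal distance between cap2_grip and cell1 below 0.016 m and z of cap2_grip in the frame of cell1 below 0.036 m) or (horizontal distance between cap2_grip and cell2 below 0.016 m and z of cap2_grip in the frame of cell2 below 0.036 m) or (horizontal distance between cap2_grip and cell3 below 0.016 m and z of cap2_grip in the frame of cell3 below 0.036 m)) and ((horizontal distance between cap3_grip and cell0 below 0.016 m and z of cap3_grip in the frame of cell0 below 0.036 m) or (horizontal distance between cap3_grip and cell1 below 0.016 m and z of cap3_grip in the frame of cell1 below 0.036 m) or (horizontal distance between cap3_grip and cell2 below 0.016 m and z of cap3_grip in the frame of cell2 below 0.036 m) or (horizontal distance between cap3_grip and cell3 below 0.016 m and z of cap3_grip in the frame of cell3 below 0.036 m)) and angle between each of cap0_grip, cap1_grip, cap2_grip, cap3_grip's own z axis and vertical below 0.15 rad and value of joint shutter below 0.004 m and horizontal distance between scraper_grip and mat_centre below 0.026 m and angle between the x axis of scraper_grip and the x axis of mat_centre, either way round below 0.45 rad and z of scraper_grip in the frame of mat_centre below 0.048 m and angle between scraper_grip's own z axis and vertical below 0.1 rad); the robot touches nothing.
It fails at once if the fingers touch a chip (contact force between the fingers and chip0 above 0.5 N or contact force between the fingers and chip1 above 0.5 N or contact force between the fingers and chip2 above 0.5 N or contact force between the fingers and chip3 above 0.5 N or contact force between the fingers and chip4 above 0.5 N or contact force between the fingers and chip5 above 0.5 N).
It fails at once if a bystander (grease jar, blue tape, caliper) is moved more than 3 cm (distance of any of grease_jar, tape_blue, caliper from where it was at the start of the episode above 0.03 m).
Of cap0, cap1, cap2, cap3 only 3 to 4 are there at a start; the rules pass over those that are not, and their reading is None.
Of chip0, chip1, chip2, chip3, chip4, chip5 only 3 to 6 are there at a start; the rules pass over those that are not, and their reading is None.
At some moment in a run one of scraper may be knocked a few centimetres aside while the robot is not near it.
Once in a run the grip may slacken for a moment while it holds something.
It also fails if it takes over 210 s, if anything falls off the work surface, if the arm or the gripper's body presses on something with over 40 N, if the wrist force passes 120 N, or if a joint passes its speed limit or range.

### The arm

A 6-joint arm with a two-finger parallel gripper is mounted at the origin on a cart in front of the work surface, level with it; the furniture and walls round the work are solid. World frame = base frame: x ahead of the robot, y to its left, z up, the work surface at z = 0. Lengths are in m, angles in rad, forces in N, time in s.
With the tool pointing down it reaches from about 0.35 to 0.975 m from the base axis. Payload 4.9 kg.
Tool frame: the origin (TCP) lies midway between the tips of the shut fingers; the grasp point (between the pads) lies 19 mm behind it; z points along the fingers, y is the line along which they close (so a half turn about z gives the same grasp; the last joint's range is limited). The gripper opens to 85 mm and grips with 20 to 120 N. Pads are 22 mm wide; open, the fingers measure 114 mm over their backs; the gripper's body (76 mm by 85 mm) begins 54 mm behind the grasp point. The pads swing forward as they close: fully open they stand 13 mm farther back than shut.
Start: joints at [-1.459, 0.053, 1.613, -0, 1.476, -0.119], TCP at [0.143, -0.608, 0.231] pointing down, gripper open.
Joint ranges: [-3.01, 3.01], [-1.01, 2.22], [0.06, 2.58], [-1.02, 4.17], [0.09, 2.62], [-3.14, 3.14]. Speed limits (rad/s): [2.57, 2.57, 3.14, 3.14, 3.14, 3.14].

### API

Orientations are given as a rotation vector (axis times angle).
In Python, from station import telemetry, optics, ctrl gives the robot as it stands.
- The arm moves only by the shell command python3 -m pendant 'ROWS' [FORCE]. ROWS is JSON, one flat list of numbers, 7 for each row, row after row: the turn, a rotation vector about the tool's x, y, z as a fraction of full scale, then the shift along the tool's x, y, z as a fraction of full scale, then the opening, from 0 (shut) to 1 (fully open). In form: [ax, ay, az, tx, ty, tz, fingers, ax, ay, az, tx, ty, tz, fingers, ...]. A call has 1 to 12 rows; each row is the pose to reach, as a shift and turn from the pose commanded when the call began, along the tool's axes at that moment; what a row does not reach only later rows make up. Full scale, the value 1, is 300 mm for a shift and 30 degrees for a turn. A row lasts 1/8 s, in which the tool goes at most 62.5 mm and 10.7 degrees, less where a joint would pass 70% of its speed; a pose out of reach is approached as far as the arm can. A call with a number of a shift or a turn outside -1 to 1 is refused whole. A call with a gripper value outside its range is refused whole. The fingers move at their own pace and stop on an object; FORCE is the grip in N (left out, the last holds). Time passes only in rows, so rows that repeat a pose let the fingers close. It gives the time, the measured TCP pose, the force, the opening and the grip force at its end, in the units of the state.
- telemetry.get_obs(): the state, without advancing time (a new reading comes with each control period).
- optics.get_image(name): name is "scene" or "top"; returns a dict with "image" (384x512x3 uint8, red, green, blue), "depth" (384x512 float32, m along the optical axis (not along the pixel's ray), 0 where there is no reading), "fx", "fy", "cx", "cy" (pixels), "rvec" (rotation vector, rad) and "tvec" (3), from world to camera coordinates, as OpenCV has them. Camera axes: x right, y down, z forward; pixel columns grow to the right and rows downward; lengths in m; the calibration is good to about 2 mm. A picture is of the moment at which its call begins.
- ctrl.finish_job(): hands the job in; it is judged then, once.
The state is a dict: "t": time; "q": joint angles; "dq": joint speeds; "effort": joint torques, N m; "tool_pos": TCP position; "tool_rot": TCP orientation; "contact_force": force on the tool from outside, world axes, zero at the start; "wrist_torque": the same for the moment, N m; "opening": finger opening in m; "grip_force": force on a finger pad.
Only numpy, scipy, OpenCV 4.12 (cv2) and the standard library are available. Lean on these libraries where they do the work, as an engineer would, in place of code of your own. Each camera call takes 0.05 s, during which the arm holds its last target. There are 200 camera calls.

## Working session

There is one attempt and no reset: what is moved stays moved. The work goes in short steps, Python scripts to look and compute and a shell command to move; the robot and the scene stay as the last step left them, time stands still between calls to the robot, and variables do not carry over. Pictures are saved under pics/ and viewed, at most 14 in all, crops included, and the job is handed in when it is done.

```bash
ls; mkdir -p pics; cat > h.py <<'E'
import numpy as np, cv2
from station import telemetry, optics, ctrl
from scipy.spatial.transform import Rotation as R
def grab(name,save=None):
    d=optics.get_image(name)
    if save: cv2.imwrite(f'pics/{save}.png',d['image'][:,:,::-1])
    return d
def world(d,u,v,z=None):
    Rm=R.from_rotvec(np.ravel(d['rvec'])).as_matrix(); t=np.ravel(d['tvec'])
    c=-Rm.T@t; r=Rm.T@np.array([(u-d['cx'])/d['fx'],(v-d['cy'])/d['fy'],1])
    s=d['depth'][int(round(v)),int(round(u))] if z is None else (z-c[2])/r[2]
    return c+s*r
def cloud(d):
    Rm=R.from_rotvec(np.ravel(d['rvec'])).as_matrix(); t=np.ravel(d['tvec'])
    v,u=np.mgrid[:384,:512]; Z=d['depth']
    p=np.stack([(u-d['cx'])/d['fx']*Z,(v-d['cy'])/d['fy']*Z,Z],-1)
    return (p-t)@Rm
E
python3 - <<'E'
from h import *
a=grab('scene','s0');b=grab('top','t0')
big=cv2.resize(b['image'],(800,600),interpolation=2);cv2.imwrite('pics/t0b.png',big[:,:,::-1])
for d in(a,b): print(d['fx'],d['cx'],d['cy'],d['rvec'],d['tvec'])
o=telemetry.get_obs();print(o['t'],o['tool_pos'],o['tool_rot'],o['opening'])
E
```

```text
pics
397.1998378302579 252.5759417338958 187.8545463333232 [ 1.18880819 -2.24513632  1.07480376] [0.3205341  0.38678218 0.86380828]
470.8344486469753 258.9744995165186 190.34919316250992 [ 2.18099209 -2.13999589  0.11055426] [-0.049462    0.61110672  1.46016408]
0.1 [ 0.14290882 -0.60784807  0.23016477] [-3.11878547e+00 -3.61479373e-01 -4.96114344e-05] 0.08544917541662121
```

View pics/t0b.png

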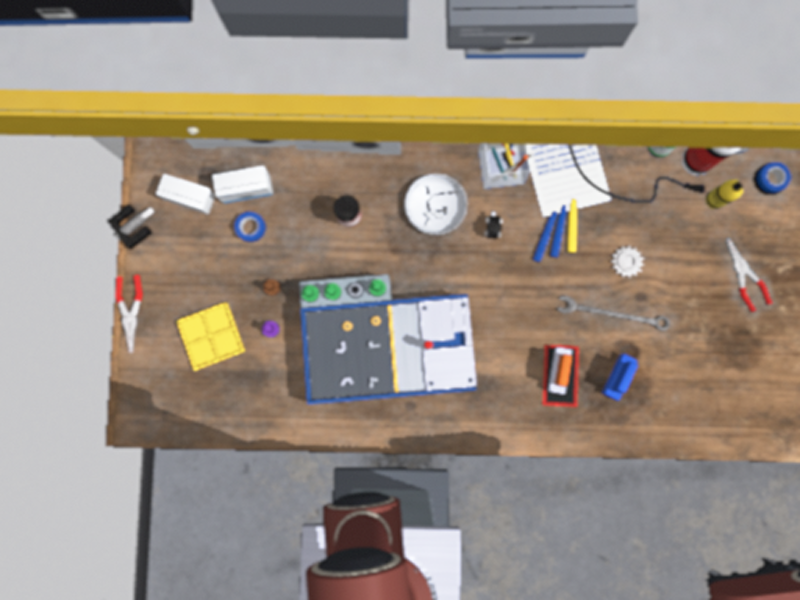

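View pics/s0.png

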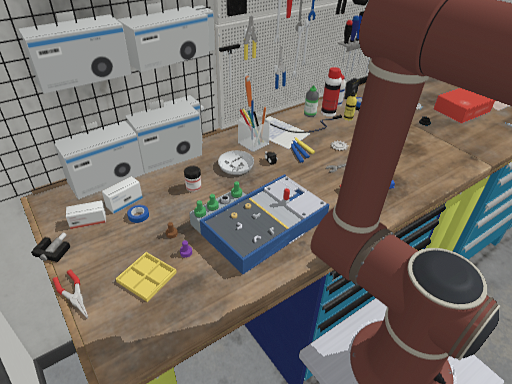

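Top view (800x600): station with its plate at (350,350), trough and housing to the right, knob at (428,344). Six chips lie on the plate, and there are green caps at (310,292), (332,291) and (376,287); cap1 is absent. The tray is at (211,336), and the scraper on its mat at (561,375), with a blue look-alike at (621,376). Bystanders are up and to the left. The scene view agrees.

```bash
cat > m.py <<'E'
from h import *
def blobs(d,m,amin=20):
    n,l,s,c=cv2.connectedComponentsWithStats(m.astype(np.uint8));return [(s[i,4],c[i],l==i) for i in range(1,n) if s[i,4]>=amin]
E
python3 - <<'E'
from m import *
d=grab('top');P=cloud(d);hsv=cv2.cvtColor(d['image'],cv2.COLOR_RGB2HSV);H,S,V=[hsv[...,i].astype(int) for i in range(3)]
reg=np.zeros(H.shape,bool);reg[170:265,60:420]=1
blue=reg&(H>100)&(H<125)&(S>120)
def rect(pts): 
    r=cv2.minAreaRect(pts.astype(np.float32)*1000);return np.round(r[0],1),np.round(r[1],1),round(r[2],1),np.round(cv2.boxPoints(r)).tolist()
for n,c,m in blobs(d,blue): print('blue',n,c,rect(P[m][:,:2]), 'hi',rect(P[m&(P[...,2]>.052)][:,:2]) if (m&(P[...,2]>.052)).sum()>5 else '')
for n,c,m in blobs(d,reg&(H>18)&(H<35)&(S>150)&(V>120),40): print('yel',n,c,rect(P[m][:,:2]),P[m][:,2].mean())
for n,c,m in blobs(d,reg&((H<5)|(H>174))&(S>150),8): print('red',n,c,rect(P[m][:,:2]),np.percentile(P[m][:,2],[10,90]))
for n,c,m in blobs(d,reg&(H>5)&(H<16)&(S>170)&(V>150),8): print('or',n,c,rect(P[m][:,:2]),np.percentile(P[m][:,2],[10,90]))
for n,c,m in blobs(d,reg&(H>45)&(H<80)&(S>100),8):
    z=P[m][:,2];k=z>z.max()-.006;print('green',n,c,P[m][k].mean(0).round(4),z.max())
# plate dark
m=reg&(abs(P[...,2]-.05)<.006)&(V<100)&(S<90)
for n,c,mm in blobs(d,m,300): print('plate',n,c,rect(P[mm][:,:2]),P[mm][:,2].mean())
E
```

```text
blue 517 [230.14313346 224.37330754] (array([510.9,  -3.1]), array([197.1, 329.7]), 6.0, [[396.0, 150.0], [430.0, -177.0], [626.0, -157.0], [592.0, 171.0]]) hi (array([507.6,  -3.4]), array([190.5, 329.7]), 6.0, [[396.0, 150.0], [430.0, -177.0], [620.0, -157.0], [585.0, 171.0]])
blue 74 [288.68918919 218.31081081] (array([ 522.4, -128.5]), array([21.6, 58.1]), 22.9, [[501.0, -106.0], [524.0, -159.0], [544.0, -151.0], [521.0, -97.0]]) hi 
blue 368 [396.9048913  240.95652174] (array([ 434.8, -288.1]), array([ 88. , 464.9]), 7.7, [[360.0, -64.0], [422.0, -524.0], [510.0, -513.0], [447.0, -52.0]]) hi (array([ 440.3, -276.7]), array([ 59.6, 446. ]), 5.9, [[388.0, -58.0], [433.0, -502.0], [493.0, -496.0], [447.0, -52.0]])
yel 1177 [134.19796092 214.71707732] (array([523.2, 188.7]), array([485.2, 138.3]), 88.4, [[447.0, -52.0], [585.0, -56.0], [599.0, 429.0], [461.0, 433.0]]) 0.011275264672713897
red 46 [ 76.04347826 184.47826087] (array([525.1, 259.2]), array([639.6,  47.4]), 71.7, [[402.0, -37.0], [447.0, -52.0], [648.0, 555.0], [603.0, 570.0]]) [0.00315766 0.01702105]
red 72 [ 87.8055555
[... 223 characters left out ...]
, [[512.0, -79.0], [513.0, -89.0], [519.0, -88.0], [518.0, -79.0]]) [0.09983449 0.10531728]
red 247 [358.37246964 241.85425101] (array([ 466.8, -224.4]), array([343.5, 123.8]), 87.9, [[399.0, -394.0], [522.0, -398.0], [535.0, -55.0], [411.0, -51.0]]) [-0.00204232  0.0064015 ]
or 115 [361.17391304 236.6       ] (array([ 473.4, -360.6]), array([33.2, 59.9]), 80.4, [[441.0, -372.0], [500.0, -382.0], [506.0, -349.0], [447.0, -339.0]]) [0.00617906 0.07209932]
green 81 [241.28395062 183.59259259] [0.6279 0.0195 0.0989] 0.10169298585237517
green 86 [198.1627907 187.3255814] [ 0.4472 -0.0518  1.5183] 1.5183121213793918
green 81 [212.33333333 186.34567901] [ 0.4472 -0.0518  1.5183] 1.5183121213793918
```

```bash
cat >> m.py <<'E'
def rays(d,m,z):
    v,u=np.nonzero(m);return np.array([world(d,a,b,z)[:2] for a,b in zip(u,v)])
def rect(pts):
    r=cv2.minAreaRect(pts.astype(np.float32)*1000);b=cv2.boxPoints(r);e=max(b[1]-b[0],b[2]-b[1],key=np.linalg.norm)
    return np.round(r[0],1),np.round(r[1],1),'longaxis deg',round(np.degrees(np.arctan2(e[1],e[0])),1)
yaw=np.radians(5.95);O=np.array([.5082,-.0087]);Ry=np.array([[np.cos(yaw),-np.sin(yaw)],[np.sin(yaw),np.cos(yaw)]])
def st(x,y): return O+Ry@[x,y]
def to_st(p): return Ry.T@(np.asarray(p)[:2]-O)
def masks(d):
    hsv=cv2.cvtColor(d['image'],cv2.COLOR_RGB2HSV);return [hsv[...,i].astype(int) for i in range(3)]
def delta(p):
    "shift to world p in tool axes, fraction of 300 mm"
    o=telemetry.get_obs();return R.from_rotvec(o['tool_rot']).inv().apply(np.asarray(p)-o['tool_pos'])/.3
def scraper(d):
    H,S,V=masks(d);m=(H>5)&(H<14)&(S>160)&(V>150);m[:170]=0;m[270:]=0;m[:,:180]=0
    n,c,b=max(blobs(d,m,8),key=lambda x:x[0]);b=b&(cloud(d)[...,2]>.05) if (b&(cloud(d)[...,2]>.05)).sum()>20 else b
    Pb=cloud(d)[b];print('scr',n,c,rect(Pb[:,:2]),np.median(Pb[:,2]),rect(rays(d,b,float(np.median(Pb[:,2])))))
E
python3 - <<'E'
from m import *
d=grab('top');P=cloud(d);H,S,V=masks(d)
reg=np.zeros(H.shape,bool);reg[170:265,60:420]=1
for n,c,m in blobs(d,reg&(H>18)&(H<35)&(S>150)&(V>120),40): print('yel',n,c,rect(rays(d,m,.016)))
for n,c,m in blobs(d,reg&((H<6)|(H>172))&(S>120),100): print('red',n,c,rect(rays(d,m,.003)))
scraper(d)
for n,c,m in blobs(d,reg&(H>45)&(H<80)&(S>100),8):
    q=m&(P[...,2]>.088)&(P[...,2]<.11);print('green',n,c,P[q].mean(0).round(4),'exp',[st(.123,y).round(4) for y in(.016,.106,.151)])
# chips: non-dark on plate
V2=V.copy();L=d['image'].max(2)
for n,c,m in blobs(d,(V>140),4):
    p=world(d,*c,.055);s=to_st(p)
    if abs(s[0])<.085 and .005<s[1]<.16: print('chip',n,c,s.round(3))
o=telemetry.get_obs();Rt=R.from_rotvec(o['tool_rot'])
print(Rt.as_matrix().round(3))
k=st(0,-.074)
# target tool: z down, x axis along station x or -x
for sx in(1,-1):
    M=np.c_[np.r_[Ry[:,0]*sx,0],np.r_[-Ry[:,1]*sx,0],[0,0,-1]]
    print(sx,np.degrees((Rt.inv()*R.from_matrix(M)).as_rotvec())/30)
print(k,delta([*k,.15]),delta([*k,.075]))
E
```

```text
yel 1180 [134.20762712 214.72881356] (array([528.4, 359.7]), array([110.5, 110.1]), 'longaxis deg', np.float32(22.4))
red 336 [358.9702381  241.51190476] (array([ 460.9, -358.7]), array([ 73.3, 124.3]), 'longaxis deg', np.float32(-0.4))
scr 118 [361.25423729 236.61864407] (array([ 468.4, -207.5]), array([ 51.9, 312.3]), 'longaxis deg', np.float32(-88.7)) 0.06763376516304324 (array([ 472. , -352.7]), array([16.9, 54.7]), 'longaxis deg', np.float32(-10.5))
green 81 [241.28395062 183.59259259] [0.6275 0.0191 0.0943] exp [array([0.6289, 0.02  ]), array([0.6195, 0.1095]), array([0.6149, 0.1542])]
green 85 [198.22352941 187.32941176] [0.6141 0.1529 0.0956] exp [array([0.6289, 0.02  ]), array([0.6195, 0.1095]), array([0.6149, 0.1542])]
green 80 [212.3125 186.2875] [0.6188 0.1081 0.0952] exp [array([0.6289, 0.02  ]), array([0.6195, 0.1095]), array([0.6149, 0.1542])]
chip 41 [240.24390244 205.        ] [0.057 0.022]
chip 41 [222.         208.24390244] [0.052 0.08 ]
chip 43 [218.51162791 222.44186047] [0.009 0.094]
chip 28 [238.96428571 220.53571429] [0.009 0.03 ]
chip 43 [221.93023256 243.62790698] [-0.058  0.088]
chip 32 [238.28125 244.0625 ] [-0.063  0.038]
[[ 0.973  0.229 -0.   ]
 [ 0.229 -0.973  0.001]
 [ 0.    -0.001 -1.   ]]
1 [-2.56679533e-03 -1.77286521e-04  2.42449206e-01]
-1 [ 2.67587531e-04 -3.87419427e-03 -5.75754950e+00]
[ 0.51587088 -0.08230134] [ 1.61098709 -1.42118414  0.27049105] [ 1.61094264 -1.42085052  0.52049082]
```

```bash
sed -i 's/\[.5082,-.0087\]/[.5072,-.0097]/' m.py; python3 -m pendant '[0,0,0.2424,0.8,-0.7,0,1, 0,0,0.2424,0.8,-0.7,0,1, 0,0,0.2424,0.8,-0.7,0,1, 0,0,0.2424,0.8,-0.7,0,1, 0,0,0.2424,0.8,-0.7,0,1, 0,0,0.2424,0.8,-0.7,0,1, 0,0,0.2424,0.8,-0.7,0,1, 0,0,0.2424,0.8,-0.7,0,1]' 40; python3 - <<'E'
from m import *
print(delta([*st(0,-.074),.12]),delta([*st(0,-.074),.066]))
o=telemetry.get_obs();M=np.c_[np.r_[Ry[:,0],0],np.r_[-Ry[:,1],0],[0,0,-1]]
print(np.degrees((R.from_rotvec(o['tool_rot']).inv()*R.from_matrix(M)).as_rotvec())/30)
E
```

```text
t: 1.2
tool_pos: [0.3279, -0.3501, 0.2312]
tool_rot: [3.137, 0.16, -0.001]
contact_force: [0.4, -0.2, -0.4]
opening: 0.0854
grip_force: 0.0
[ 0.71076155 -0.82103736  0.37048185] [ 0.71082888 -0.82104556  0.55048183]
[ 8.63984163e-05  7.14404493e-04 -3.21311295e-03]
```

```bash
python3 -m pendant '[0,0,0,0.711,-0.821,0,1, 0,0,0,0.711,-0.821,0,1, 0,0,0,0.711,-0.821,0,1, 0,0,0,0.711,-0.821,0,1, 0,0,0,0.711,-0.821,0,1, 0,0,0,0.711,-0.821,0,1, 0,0,0,0.711,-0.821,0.2,1, 0,0,0,0.711,-0.821,0.4,1, 0,0,0,0.711,-0.821,0.54,1, 0,0,0,0.711,-0.821,0.54,1, 0,0,0,0.711,-0.821,0.54,1]'; python3 -m pendant '[0,0,0,0,0,0,0, 0,0,0,0,0,0,0, 0,0,0,0,0,0,0, 0,0,0,0,0,0,0, 0,0,0,0,0,0,0]'; python3 - <<'E'
from m import *
print(delta([*st(0,-.074),.066]))
E
```

```text
t: 2.58
tool_pos: [0.5164, -0.0835, 0.0712]
tool_rot: [3.136, 0.16, 0.004]
contact_force: [1.1, -0.7, -0.2]
opening: 0.0852
grip_force: 0.0
t: 3.2
tool_pos: [0.5167, -0.0857, 0.0709]
tool_rot: [3.129, 0.164, 0.005]
contact_force: [1.0, -12.9, 0.9]
opening: 0.0169
grip_force: 39.4
[-0.00512802 -0.00873925  0.01614621]
```

```bash
python3 -m pendant '[0,0,0,0,0.06,0,0, 0,0,0,0,0.12,0,0, 0,0,0,0,0.18,0,0, 0,0,0,0,0.228,0,0, 0,0,0,0,0.228,0,0, 0,0,0,0,0.228,0,0]'; python3 -m pendant '[0,0,0,0.025,0,0,0, 0,0,0,0.05,0,0,0, 0,0,0,0.05,0,0,0, 0,0,0,0.05,0,0,0]';python3 -c "
from m import *
print(to_st(telemetry.get_obs()['tool_pos']))"
```

```text
t: 3.95
tool_pos: [0.5232, -0.1486, 0.0707]
tool_rot: [-3.133, -0.162, -0.003]
contact_force: [-0.6, 6.6, 6.7]
opening: 0.0165
grip_force: 40.2
t: 4.45
tool_pos: [0.5368, -0.1468, 0.0706]
tool_rot: [-3.133, -0.163, 0.003]
contact_force: [-6.3, 6.4, 10.5]
opening: 0.0166
grip_force: 40.5
[ 0.01522339 -0.13943714]
```

```bash
python3 -m pendant '[0,0,0,0,-0.01,0,0, 0,0,0,0,-0.01,0,0.3, 0,0,0,0,-0.01,0,1, 0,0,0,0,-0.01,0,1, 0,0,0,0,-0.01,0,1, 0,0,0,0,-0.01,0,1, 0,0,0,0,-0.01,0,1, 0,0,0,0,-0.01,-0.2,1, 0,0,0,0,-0.01,-0.4,1, 0,0,0,0,-0.01,-0.45,1, 0,0,0,0,-0.01,-0.45,1]'; python3 - <<'E'
from m import *
d=grab('top','t1');cv2.imwrite('pics/t1c.png',cv2.resize(d['image'][150:280,170:420],(750,390))[:,:,::-1]);scraper(d)
for p in [(.472,-.3527),(.461,-.3587)]: print(delta([*p,.15]))
E
```

```text
t: 5.82
tool_pos: [0.5375, -0.1457, 0.2056]
tool_rot: [3.136, 0.163, 0.004]
contact_force: [-0.1, -0.8, 0.1]
opening: 0.0854
grip_force: 0.0
scr 112 [361.19642857 236.19642857] (array([ 469.7, -207.8]), array([ 51.8, 312.5]), 'longaxis deg', np.float32(-89.1)) 0.06769036508236029 (array([ 472. , -352.5]), array([17.4, 54.7]), 'longaxis deg', np.float32(-10.5))
[-0.28549417  0.66527605  0.17819769]
[-0.3240374   0.6813653   0.17822078]
```

View pics/t1c.png

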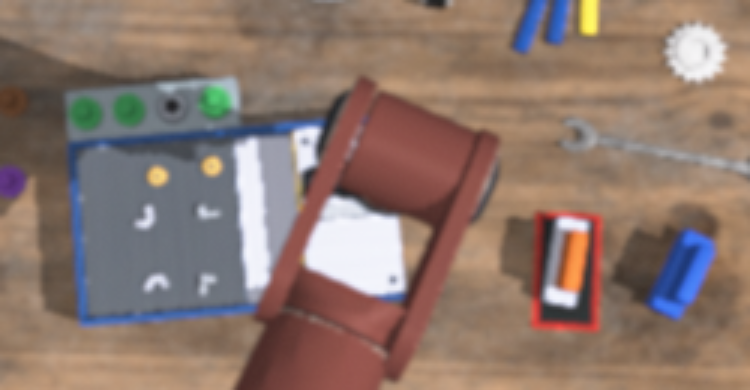

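Shutter stays open (yellow edge at crop x≈297), and the scraper is at crop (570,260). Now over to it.

```bash
python3 -m pendant '[0,0,0.548,-0.285,0.665,0.1,1, 0,0,0.548,-0.285,0.665,0.1,1, 0,0,0.548,-0.285,0.665,0.1,1, 0,0,0.548,-0.285,0.665,0.1,1, 0,0,0.548,-0.285,0.665,0.1,1, 0,0,0.548,-0.285,0.665,0.1,1, 0,0,0.548,-0.285,0.665,0.1,1]'; python3 - <<'E'
from m import *
d=grab('scene','s2');cv2.imwrite('pics/s2c.png',cv2.resize(d['image'][120:300,230:470],(720,540))[:,:,::-1])
t=grab('top')
H,S,V=masks(d);m=(H>5)&(H<16)&(S>160)&(V>150);m[:170]=0
P=cloud(d)
for n,c,b in blobs(d,m,15): q=P[b&(P[...,2]>.05)];print(n,c,P[b].mean(0),rect(q[:,:2]) if len(q)>5 else '')
try: scraper(t)
except Exception as e: print(e)
print(delta([.472,-.3525,.033]))
E
```

```text
t: 6.75
tool_pos: [0.4728, -0.3514, 0.1736]
tool_rot: [-3.128, 0.285, 0.001]
contact_force: [-0.3, -0.4, -0.4]
opening: 0.0855
grip_force: 0.0
max() iterable argument is empty
[-0.00265875  0.00306531  0.47081643]
```

View pics/s2c.png

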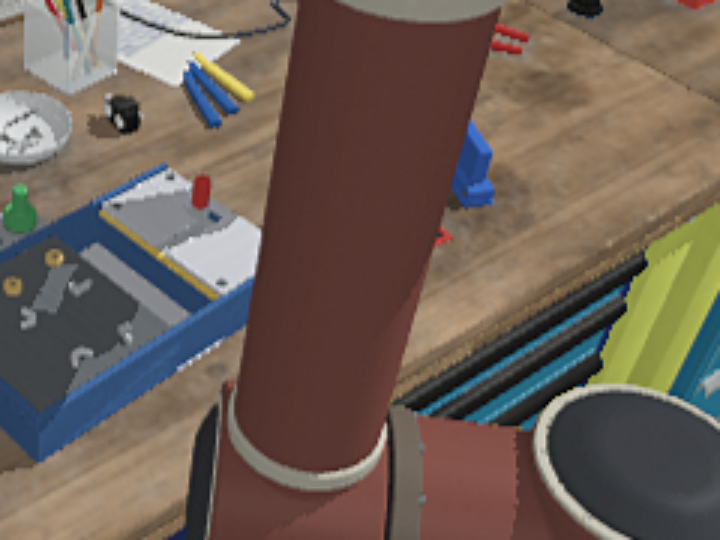

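The shutter is open and the knob parked; the arm hides the scraper. I'll descend on the last measurement.

```bash
python3 -m pendant '[0,0,0,-0.003,0.003,0.2,1, 0,0,0,-0.003,0.003,0.35,1, 0,0,0,-0.003,0.003,0.47,1, 0,0,0,-0.003,0.003,0.47,1, 0,0,0,-0.003,0.003,0.47,1, 0,0,0,-0.003,0.003,0.47,0, 0,0,0,-0.003,0.003,0.47,0, 0,0,0,-0.003,0.003,0.47,0, 0,0,0,-0.003,0.003,0.47,0, 0,0,0,-0.003,0.003,0.47,0]' 90; python3 -m pendant '[0,0,0,0,0,-0.1,0, 0,0,0,0,0,-0.3,0, 0,0,0,0,0,-0.4,0, 0,0,0,0,0,-0.4,0]'; python3 - <<'E'
from m import *
for x in (.04,-.04): print(delta([*st(x,.135),.12]))
E
```

```text
t: 8.1
tool_pos: [0.4716, -0.3538, 0.0337]
tool_rot: [3.128, -0.287, 0.001]
contact_force: [-0.5, -1.4, 1.8]
opening: 0.0168
grip_force: 88.0
t: 8.6
tool_pos: [0.4727, -0.3546, 0.1561]
tool_rot: [3.125, -0.287, 0.007]
contact_force: [-0.2, -0.9, -2.7]
opening: 0.0171
grip_force: 88.2
[-0.09625828 -1.62109217  0.1150151 ]
[-0.35202402 -1.54563306  0.11405602]
```

```bash
python3 -m pendant '[0,0,-0.548,-0.05,-0.9,0,0, 0,0,-0.548,-0.05,-0.9,0,0, 0,0,-0.548,-0.05,-0.9,0,0, 0,0,-0.548,-0.05,-0.9,0,0, 0,0,-0.548,-0.05,-0.9,0,0, 0,0,-0.548,-0.05,-0.9,0,0, 0,0,-0.548,-0.05,-0.9,0,0, 0,0,-0.548,-0.05,-0.9,0,0]'; python3 - <<'E'
from m import *
for x in (.036,-.036): print(delta([*st(x,.135),.12]),delta([*st(x,.135),.081]))
o=telemetry.get_obs();M=np.c_[np.r_[Ry[:,0],0],np.r_[-Ry[:,1],0],[0,0,-1]]
print(np.degrees((R.from_rotvec(o['tool_rot']).inv()*R.from_matrix(M)).as_rotvec())/30)
E
```

```text
t: 9.6
tool_pos: [0.5054, -0.0862, 0.1525]
tool_rot: [-3.137, -0.161, 0.002]
contact_force: [-0.4, 0.1, -2.0]
opening: 0.0168
grip_force: 89.1
[ 0.15127639 -0.70327798  0.10833012] [ 0.15144149 -0.70323087  0.23833001]
[-0.08872311 -0.70289348  0.10863478] [-0.08855801 -0.70284637  0.23863466]
[-0.00069403  0.0024249  -0.00305931]
```

```bash
python3 -m pendant '[0,0,0,0.151,-0.7,0,0, 0,0,0,0.151,-0.7,0,0, 0,0,0,0.151,-0.7,0,0, 0,0,0,0.151,-0.7,0,0, 0,0,0,0.151,-0.703,0.1,0, 0,0,0,0.151,-0.703,0.16,0, 0,0,0,0.151,-0.703,0.16,0, 0,0,0,0.151,-0.703,0.16,0]'; python3 - <<'E'
from m import *
d=grab('scene','s3');cv2.imwrite('pics/s3c.png',cv2.resize(d['image'][160:290,170:350],(780,563),interpolation=2)[:,:,::-1])
for x in (.036,): print(delta([*st(x,.135),.081]))
E
```

```text
t: 10.6
tool_pos: [0.5297, 0.1285, 0.106]
tool_rot: [-3.137, -0.161, -0.002]
contact_force: [-0.7, -0.1, -1.4]
opening: 0.0171
grip_force: 89.5
[-0.00358007  0.0008786   0.08491247]
```

View pics/s3c.png

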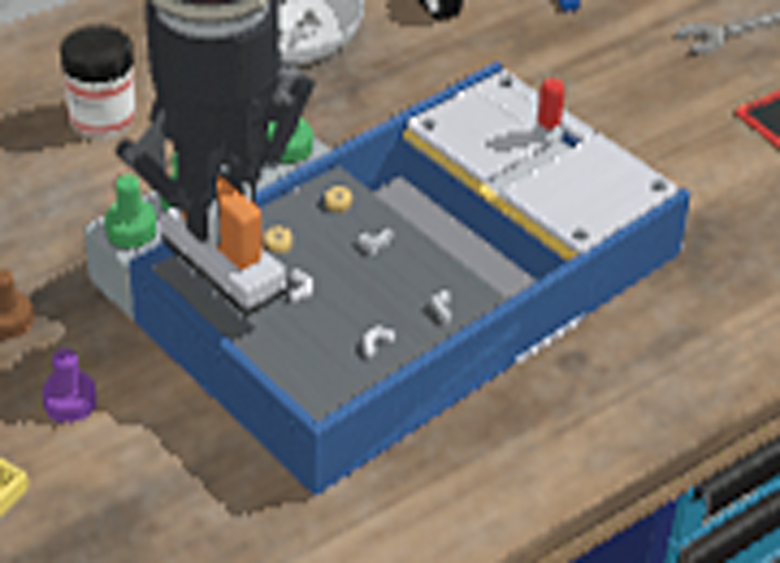

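```bash
python3 - <<'E'
from m import *
d=grab('scene')
k=180/780
for u,v in[(250,308),(290,285)]: print(to_st(world(d,170+u*k,160+v*130/563,.077)).round(4))
for u,v in[(243,275),(285,258)]: print(to_st(world(d,170+u*k,160+v*130/563,.098)).round(4))
E
python3 -m pendant '[0,0,0,-0.003,0,0.03,0, 0,0,0,-0.003,0,0.06,0, 0,0,0,-0.003,0,0.083,0, 0,0,0,-0.003,0,0.083,0, 0,0,0,-0.003,0,0.083,0]'
```

```text
[-0.0042  0.1455]
[-0.0044  0.114 ]
[0.0042 0.1439]
[-0.0005  0.1147]
t: 11.32
tool_pos: [0.5284, 0.1291, 0.0807]
tool_rot: [3.137, 0.163, 0.001]
contact_force: [-0.2, -0.3, 1.8]
opening: 0.0171
grip_force: 90.3
```

```bash
python3 -m pendant '[0,0,0,-0.003,0.05,0,0, 0,0,0,-0.003,0.1,0,0, 0,0,0,-0.003,0.15,0,0, 0,0,0,-0.003,0.2,0,0, 0,0,0,-0.003,0.25,0,0, 0,0,0,-0.003,0.3,0,0, 0,0,0,-0.003,0.35,0,0, 0,0,0,-0.003,0.4,0,0, 0,0,0,-0.003,0.44,0,0, 0,0,0,-0.003,0.48,0,0, 0,0,0,-0.003,0.52,0,0, 0,0,0,-0.003,0.54,0,0]'; python3 -m pendant '[0,0,0,0,0.02,0,0, 0,0,0,0,0.03,0,0, 0,0,0,0,0.03,0,0, 0,0,0,0,0.03,-0.1,0, 0,0,0,0,0.03,-0.15,0, 0,0,0,0,-0.2,-0.15,0, 0,0,0,0,-0.5,-0.15,0, 0,0,0,0,-0.55,-0.15,0, 0,0,0,0,-0.55,-0.15,0, 0,0,0,0,-0.55,-0.15,0]'; python3 - <<'E'
from m import *
print(delta([*st(-.04,.135),.0805]))
d=grab('scene','s4');cv2.imwrite('pics/s4c.png',cv2.resize(d['image'][160:290,170:350],(780,563),interpolation=2)[:,:,::-1])
E
```

```text
t: 12.82
tool_pos: [0.5431, -0.0335, 0.0791]
tool_rot: [3.136, 0.163, -0.004]
contact_force: [0.1, 0.4, -2.1]
opening: 0.017
grip_force: 89.6
t: 14.08
tool_pos: [0.5269, 0.1319, 0.1254]
tool_rot: [3.137, 0.164, 0.0]
contact_force: [0.2, 0.0, -3.0]
opening: 0.017
grip_force: 89.9
[-0.24775431  0.01247536  0.14969845]
```

View pics/s4c.png

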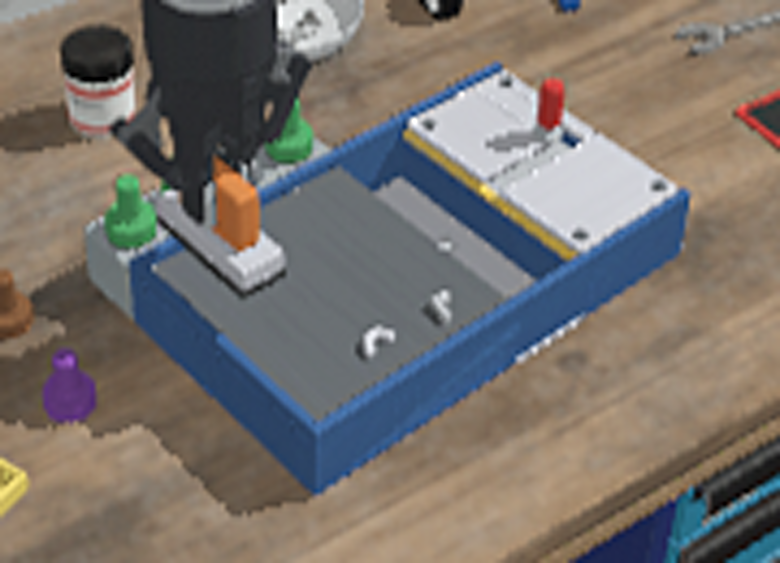

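Four chips are down, two remain at crop (377,342) and (440,305). Second strip.

```bash
python3 -m pendant '[0,0,0,-0.1,0.012,0,0, 0,0,0,-0.254,0.012,0,0, 0,0,0,-0.254,0.012,0.05,0, 0,0,0,-0.254,0.012,0.12,0, 0,0,0,-0.254,0.012,0.147,0, 0,0,0,-0.254,0.012,0.147,0, 0,0,0,-0.254,0.012,0.147,0]'; python3 -m pendant '[0,0,0,0,0.05,0,0, 0,0,0,0,0.1,0,0, 0,0,0,0,0.15,0,0, 0,0,0,0,0.2,0,0, 0,0,0,0,0.25,0,0, 0,0,0,0,0.3,0,0, 0,0,0,0,0.35,0,0, 0,0,0,0,0.4,0,0, 0,0,0,0,0.44,0,0, 0,0,0,0,0.48,0,0, 0,0,0,0,0.52,0,0, 0,0,0,0,0.55,0,0]'; python3 -m pendant '[0,0,0,0,0.015,0,0, 0,0,0,0,0.015,0,0, 0,0,0,0,0.015,-0.1,0, 0,0,0,0,0.015,-0.2,0, 0,0,0,0.1,0.3,-0.2,0, 0,0,0,0.1,0.6,-0.2,0, 0,0,0,0.1,0.8,-0.2,0, 0,0,0,0.1,0.8,-0.2,0]'; python3 - <<'E'
from m import *
print(delta([.461,-.3587,.16]))
d=grab('scene','s5');t=grab('top')
a=cv2.resize(d['image'][150:280,190:370],(780,563),interpolation=2)
cv2.imwrite('pics/s5c.png',a[:,:,::-1])
E
```

```text
t: 15.0
tool_pos: [0.4521, 0.1202, 0.0815]
tool_rot: [3.137, 0.162, 0.001]
contact_force: [-0.6, 0.2, -1.8]
opening: 0.017
grip_force: 89.9
t: 16.5
tool_pos: [0.4687, -0.0443, 0.0813]
tool_rot: [-3.137, -0.163, 0.0]
contact_force: [-0.2, 0.0, -2.1]
opening: 0.0169
grip_force: 89.9
t: 17.5
tool_pos: [0.5236, -0.2811, 0.1413]
tool_rot: [-3.137, -0.163, -0.0]
contact_force: [1.3, -0.2, -1.9]
opening: 0.0168
grip_force: 89.8
[-0.23445225  0.23570609 -0.06252065]
```

View pics/s5c.png

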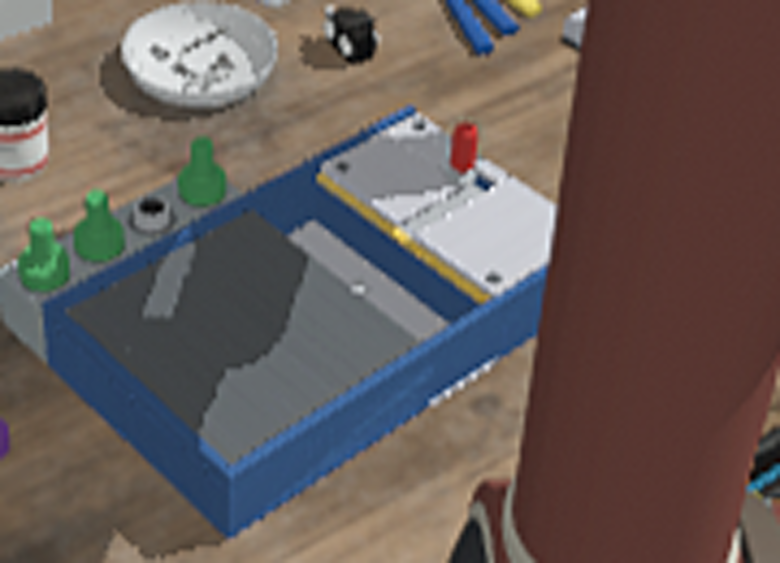

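```bash
python3 - <<'E'
from m import *
d=grab('top','t6');cv2.imwrite('pics/t6c.png',cv2.resize(d['image'][170:270,180:380],(800,400),interpolation=2)[:,:,::-1])
E
```

```text
(no output)
```

View pics/t6c.png

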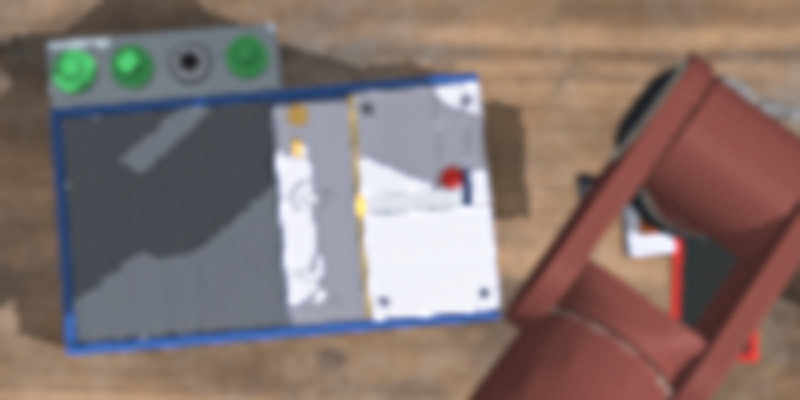

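The plate is clean, with all chips in the trough (crop (300,110)–(310,300)). Putting the scraper back.

```bash
python3 -m pendant '[0,0,0.21,-0.248,0.234,0,0, 0,0,0.21,-0.248,0.234,0,0, 0,0,0.21,-0.248,0.234,0.15,0, 0,0,0.21,-0.248,0.234,0.28,0, 0,0,0.21,-0.248,0.234,0.34,0, 0,0,0.21,-0.248,0.234,0.358,0, 0,0,0.21,-0.248,0.234,0.358,0]'; python3 -m pendant '[0,0,0,0,0,0,1, 0,0,0,0,0,0,1, 0,0,0,0,0,0,1, 0,0,0,0,0,0,1, 0,0,0,0,0,0,1, 0,0,0,0,0,-0.2,1, 0,0,0,0,0,-0.4,1, 0,0,0,0,0,-0.5,1, 0,0,0,0,0,-0.5,1]'; python3 - <<'E'
from m import *
for y in (.016,.106,.151): print(st(.123,y))
print(delta([.6275,.0191,.16]))
o=telemetry.get_obs();M=np.c_[np.r_[Ry[:,0],0],np.r_[-Ry[:,1],0],[0,0,-1]]
print(np.degrees((R.from_rotvec(o['tool_rot']).inv()*R.from_matrix(M)).as_rotvec())/30)
E
```

```text
t: 18.52
tool_pos: [0.4578, -0.3571, 0.0353]
tool_rot: [3.14, -0.008, 0.003]
contact_force: [-0.1, 0.1, -2.1]
opening: 0.0167
grip_force: 90.1
t: 19.65
tool_pos: [0.4581, -0.3582, 0.1878]
tool_rot: [3.137, -0.01, 0.008]
contact_force: [0.0, -0.6, 0.1]
opening: 0.0854
grip_force: 0.0
[0.6278788  0.01896405]
[0.61854935 0.1084792 ]
[0.61388462 0.15323677]
[ 0.55645113 -1.26168613  0.08918671]
[ 0.01009799 -0.00907713 -0.20994338]
```

```bash
python3 - <<'E'
from m import *
o=telemetry.get_obs();print(o['q'])
d=grab('top','t7');H,S,V=masks(d)
P=cloud(d);m=(H>5)&(H<14)&(S>160)&(V>120);m[:,:330]=0;m[:200]=0;m[270:]=0
for n,c,b in blobs(d,m,8): print(n,c,rect(rays(d,b,.069)))
a=np.radians(22.4);C=np.array([.5284,.3597]);Q=np.array([[np.cos(a),-np.sin(a)],[np.sin(a),np.cos(a)]])
for x in(-26,26):
  for y in(-26,26): print(x,y,(C+Q@[x/1e3,y/1e3]).round(4))
E
```

```text
[-7.91593898e-01 -2.40810517e-02  1.76396308e+00  1.36460909e-05
  1.39460476e+00  7.85279553e-01]
24 [361.04166667 233.375     ] (array([ 480.9, -353.1]), array([ 9.1, 18.5]), 'longaxis deg', np.float32(-88.9))
-26 -26 [0.5143 0.3258]
-26 26 [0.4945 0.3738]
26 -26 [0.5623 0.3456]
26 26 [0.5425 0.3936]
```

```bash
cat >> m.py <<'E'
def togo(p,yawdeg):
    o=telemetry.get_obs();a=np.radians(yawdeg);M=np.c_[[np.cos(a),np.sin(a),0],[np.sin(a),-np.cos(a),0],[0,0,-1]]
    print('shift',delta(p).round(4),'turn',(np.degrees((R.from_rotvec(o['tool_rot']).inv()*R.from_matrix(M)).as_rotvec())/30).round(3))
E
python3 -m pendant '[0,0,-1,0.5,-0.8,0,1, 0,0,-1,0.5,-0.8,0,1, 0,0,-1,0.5,-0.8,0,1, 0,0,-1,0.5,-0.8,0,1, 0,0,-1,0.5,-0.8,0,1, 0,0,-1,0.5,-0.8,0,1, 0,0,-1,0.5,-0.8,0,0.5]';python3 -m pendant '[0,0,-1,0,0,0,0.5, 0,0,-1,0,0,0,0.5, 0,0,-1,0,0,0,0.5]'; python3 -c "
from m import *
togo([.6275,.0191,.16],95.95)"
```

```text
t: 20.58
tool_pos: [0.607, -0.1179, 0.1818]
tool_rot: [-3.036, -0.803, 0.005]
contact_force: [-1.1, -0.4, -0.6]
opening: 0.0702
grip_force: 0.0
t: 20.95
tool_pos: [0.6071, -0.1192, 0.183]
tool_rot: [-2.723, -1.566, 0.002]
contact_force: [0.2, 0.4, -0.4]
opening: 0.0428
grip_force: 0.0
shift [ 0.4327 -0.1728  0.0767] turn [-0.003  0.    -1.205]
```

```bash
python3 -m pendant '[0,0,-1,0.433,-0.173,0.05,0.5, 0,0,-1,0.433,-0.173,0.05,0.5, 0,0,-1,0.433,-0.173,0.05,0.5, 0,0,-1,0.433,-0.173,0.05,0.5, 0,0,-1,0.433,-0.173,0.05,0.5]' 40; python3 -m pendant '[0,0,0,0,0,0.15,0.5, 0,0,0,0,0,0.25,0.5, 0,0,0,0,0,0.325,0.5, 0,0,0,0,0,0.325,0.5, 0,0,0,0,0,0.325,0, 0,0,0,0,0,0.325,0, 0,0,0,0,0,0.325,0, 0,0,0,0,0,0.2,0, 0,0,0,0,0,0,0, 0,0,0,0,0,0,0]'; python3 -c "
from m import *
togo([.5425,.3936,.14],90)
togo([.5623,.3456,.14],90)"
```

```text
t: 21.58
tool_pos: [0.6287, 0.019, 0.1687]
tool_rot: [-2.233, -2.21, 0.001]
contact_force: [-0.3, 0.5, -0.3]
opening: 0.0428
grip_force: 0.0
t: 22.82
tool_pos: [0.6337, 0.0205, 0.1776]
tool_rot: [2.22, 2.207, 0.016]
contact_force: [0.1, -0.6, 0.4]
opening: 0.0142
grip_force: 39.6
shift [ 1.242  -0.3131  0.1192] turn [ 0.029  0.002 -0.011]
shift [ 1.0824 -0.2462  0.1204] turn [ 0.029  0.002 -0.011]
```

```bash
python3 -m pendant '[0,0,0,1,-0.25,0,0, 0,0,0,1,-0.25,0,0, 0,0,0,1,-0.25,0,0, 0,0,0,1,-0.25,0,0, 0,0,0,1,-0.25,0,0, 0,0,0,1,-0.25,0,0, 0,0,0,1,-0.25,0,0, 0,0,0,1,-0.25,0,0]'; python3 -c "
from m import *
togo([.5425,.3936,.023],90)
d=grab('scene','s8');cv2.imwrite('pics/s8c.png',cv2.resize(d['image'][150:310,90:290],(750,600),interpolation=2)[:,:,::-1])"
```

```text
t: 23.82
tool_pos: [0.5563, 0.3198, 0.1688]
tool_rot: [2.23, 2.213, -0.0]
contact_force: [0.3, -0.8, 0.5]
opening: 0.0146
grip_force: 39.6
shift [ 0.2457 -0.0479  0.4858] turn [ 0.     0.    -0.015]
```

View pics/s8c.png

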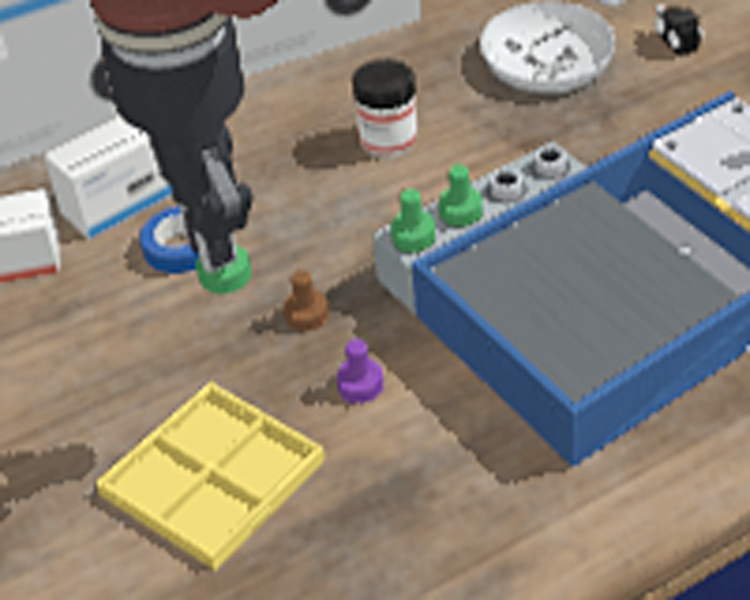

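Cap0 is held upright; the empty tray is at crop (210,475).

```bash
python3 -m pendant '[0,0,0,0.246,-0.048,0,0, 0,0,0,0.246,-0.048,0,0, 0,0,0,0.246,-0.048,0.18,0, 0,0,0,0.246,-0.048,0.35,0, 0,0,0,0.246,-0.048,0.45,0, 0,0,0,0.246,-0.048,0.483,0, 0,0,0,0.246,-0.048,0.483,0]'; python3 -m pendant '[0,0,0,0,0,0,0.45, 0,0,0,0,0,0,0.45, 0,0,0,0,0,0,0.45, 0,0,0,0,0,-0.2,0.45, 0,0,0,0,0,-0.4,0.45, 0,0,0,0,0,-0.48,0.45, 0,0,0,0,0,-0.48,0.45]'; python3 -c "
from m import *
togo([.6188,.1082,.16],90)
togo([.6140,.1530,.16],90)"
```

```text
t: 24.75
tool_pos: [0.5429, 0.3942, 0.0252]
tool_rot: [2.229, 2.213, 0.001]
contact_force: [-1.8, -1.3, 2.8]
opening: 0.0141
grip_force: 40.4
t: 25.62
tool_pos: [0.5433, 0.3959, 0.1714]
tool_rot: [2.227, 2.214, 0.009]
contact_force: [0.4, 0.8, -0.4]
opening: 0.0386
grip_force: 0.0
shift [-0.9576  0.2571  0.0364] turn [ 0.01  -0.006 -0.011]
shift [-0.8083  0.2402  0.0368] turn [ 0.01  -0.006 -0.011]
```

```bash
python3 -m pendant '[0,0,0,-0.804,0.238,0,0.5, 0,0,0,-0.804,0.238,0,0.5, 0,0,0,-0.804,0.238,0,0.5, 0,0,0,-0.804,0.238,0,0.5, 0,0,0,-0.804,0.238,0,0.5, 0,0,0,-0.804,0.238,0,0.5, 0,0,0,-0.804,0.238,0,0.5]'; python3 -m pendant '[0,0,0,0,0,0.15,0.5, 0,0,0,0,0,0.25,0.5, 0,0,0,0,0,0.325,0.5, 0,0,0,0,0,0.325,0.5, 0,0,0,0,0,0.325,0, 0,0,0,0,0,0.325,0, 0,0,0,0,0,0.325,0, 0,0,0,0,0,0.2,0, 0,0,0,0,0,0,0, 0,0,0,0,0,0,0]'; python3 -c "
from m import *
togo([.5623,.3456,.023],90)"
```

```text
t: 26.5
tool_pos: [0.6109, 0.1547, 0.1669]
tool_rot: [-2.225, -2.216, 0.002]
contact_force: [-0.1, 0.6, -0.5]
opening: 0.0428
grip_force: 0.0
t: 27.75
tool_pos: [0.6158, 0.1538, 0.1759]
tool_rot: [2.223, 2.209, 0.016]
contact_force: [0.0, -0.8, 0.2]
opening: 0.0147
grip_force: 40.7
shift [ 0.6374 -0.189   0.5084] turn [ 0.025 -0.003 -0.012]
```

```bash
python3 -m pendant '[0,0,0,0.64,-0.18,0,0, 0,0,0,0.64,-0.18,0,0, 0,0,0,0.64,-0.18,0,0, 0,0,0,0.64,-0.18,0,0, 0,0,0,0.64,-0.18,0,0, 0,0,0,0.64,-0.18,0,0, 0,0,0,0.64,-0.18,0,0]'; python3 -c "
from m import *
togo([.5623,.3456,.023],90)"
```

```text
t: 28.62
tool_pos: [0.5596, 0.3442, 0.1679]
tool_rot: [2.23, 2.212, -0.0]
contact_force: [-0.0, 1.2, -1.3]
opening: 0.0145
grip_force: 40.6
shift [0.0048 0.0091 0.4831] turn [-0.     0.001 -0.016]
```

```bash
python3 -m pendant '[0,0,0,0.005,0.009,0.18,0, 0,0,0,0.005,0.009,0.35,0, 0,0,0,0.005,0.009,0.45,0, 0,0,0,0.005,0.009,0.481,0, 0,0,0,0.005,0.009,0.481,0, 0,0,0,0.005,0.009,0.481,0]'; python3 -m pendant '[0,0,0,0,0,0,0.45, 0,0,0,0,0,0,0.45, 0,0,0,0,0,0,0.45, 0,0,0,0,0,-0.2,0.45, 0,0,0,0,0,-0.4,0.45, 0,0,0,0,0,-0.48,0.45, 0,0,0,0,0,-0.48,0.45]'; python3 -m pendant '[0,0,0,-0.79,0.189,0,0.5, 0,0,0,-0.79,0.189,0,0.5, 0,0,0,-0.79,0.189,0,0.5, 0,0,0,-0.79,0.189,0,0.5, 0,0,0,-0.79,0.189,0,0.5, 0,0,0,-0.79,0.189,0,0.5, 0,0,0,-0.79,0.189,0,0.5]';  python3 -c "
from m import *
togo([.6188,.1082,.069],90)
d=grab('scene','s9');cv2.imwrite('pics/s9c.png',cv2.resize(d['image'][150:310,90:290],(750,600),interpolation=2)[:,:,::-1])"
```

```text
t: 29.38
tool_pos: [0.5625, 0.3468, 0.0245]
tool_rot: [2.229, 2.213, 0.002]
contact_force: [0.4, 0.2, 1.6]
opening: 0.014
grip_force: 41.0
t: 30.25
tool_pos: [0.5632, 0.348, 0.1711]
tool_rot: [2.227, 2.213, 0.009]
contact_force: [-0.0, -0.3, -0.3]
opening: 0.0387
grip_force: 0.0
t: 31.12
tool_pos: [0.6161, 0.1112, 0.1666]
tool_rot: [-2.225, -2.216, 0.002]
contact_force: [-0.9, -1.2, 0.2]
opening: 0.0424
grip_force: 0.0
shift [-0.0099  0.0095  0.3253] turn [-0.003 -0.    -0.008]
```

View pics/s9c.png

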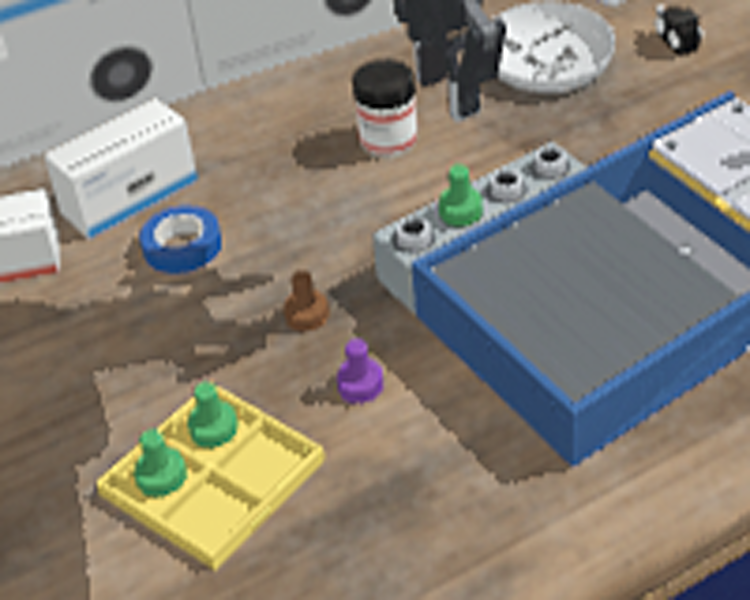

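Two caps stand well in the tray at crop (158,465) and (210,415). Now the third.

```bash
python3 -m pendant '[0,0,0,-0.008,0.009,0.15,0.5, 0,0,0,-0.008,0.009,0.25,0.5, 0,0,0,-0.008,0.009,0.323,0.5, 0,0,0,-0.008,0.009,0.323,0.5, 0,0,0,-0.008,0.009,0.323,0, 0,0,0,-0.008,0.009,0.323,0, 0,0,0,-0.008,0.009,0.323,0, 0,0,0,-0.008,0.009,0.2,0, 0,0,0,-0.008,0.009,0,0, 0,0,0,-0.008,0.009,0,0]'; python3 -m pendant '[0,0,0,0.72,-0.35,0,0, 0,0,0,0.72,-0.35,0,0, 0,0,0,0.72,-0.35,0,0, 0,0,0,0.72,-0.35,0,0, 0,0,0,0.72,-0.35,0,0, 0,0,0,0.72,-0.35,0,0, 0,0,0,0.72,-0.35,0,0, 0,0,0,0.72,-0.35,0,0]';  python3 -c "
from m import *
togo([.5143,.3258,.023],90)"
```

```text
t: 32.42
tool_pos: [0.6243, 0.1076, 0.1763]
tool_rot: [2.221, 2.207, 0.018]
contact_force: [0.3, -0.1, -0.1]
opening: 0.0144
grip_force: 39.5
t: 33.42
tool_pos: [0.5166, 0.323, 0.1677]
tool_rot: [2.23, 2.213, 0.0]
contact_force: [0.6, -0.3, -0.5]
opening: 0.0145
grip_force: 39.5
shift [ 0.0092 -0.0076  0.4822] turn [ 0.     0.    -0.015]
```

```bash
python3 -m pendant '[0,0,0,0.009,-0.008,0.18,0, 0,0,0,0.009,-0.008,0.35,0, 0,0,0,0.009,-0.008,0.45,0, 0,0,0,0.009,-0.008,0.48,0, 0,0,0,0.009,-0.008,0.48,0, 0,0,0,0.009,-0.008,0.48,0]'; python3 -m pendant '[0,0,0,0,0,0,0.45, 0,0,0,0,0,0,0.45, 0,0,0,0,0,0,0.45, 0,0,0,0,0,-0.2,0.45, 0,0,0,0,0,-0.4,0.45, 0,0,0,0,0,-0.48,0.45, 0,0,0,0,0,-0.48,0.45]'; python3 -m pendant '[0,0,0,-1,0,0,0.5, 0,0,0,-1,0,0,0.5, 0,0,0,-1,0,0,0.5, 0,0,0,-1,0,0,0.5, 0,0,0,-1,0,0,0.5, 0,0,0,-1,0,0,0.5, 0,0,0,-1,0,0,0.5]';  python3 -c "
from m import *
d=grab('top');H,S,V=masks(d);P=cloud(d)
p=st(.0155,-.1356);print(p,to_st(st(0,0)));togo([*p,.14],95.95);
for n,c,b in blobs(d,((H<6)|(H>172))&(S>150),6):
  s=to_st(world(d,*c,.102))
  if abs(s[0])<.1 and -.2<s[1]<0.02: print(n,s)
"
```

```text
t: 34.17
tool_pos: [0.5144, 0.3265, 0.0248]
tool_rot: [2.229, 2.213, 0.002]
contact_force: [-0.9, -1.7, 4.6]
opening: 0.0144
grip_force: 40.2
t: 35.05
tool_pos: [0.5151, 0.3276, 0.1708]
tool_rot: [2.227, 2.213, 0.009]
contact_force: [-0.0, 0.0, -0.3]
opening: 0.0383
grip_force: 0.0
t: 35.92
tool_pos: [0.5108, 0.0271, 0.1658]
tool_rot: [-2.227, -2.212, 0.002]
contact_force: [-0.1, 0.3, -0.2]
opening: 0.0426
grip_force: 0.0
[ 0.53667287 -0.14296275] [0. 0.]
shift [-0.5683  0.0888  0.0868] turn [-0.004 -0.001 -0.208]
14 [ 0.01384567 -0.13425956]
```

```bash
python3 -m pendant '[0,0,-0.2,-0.568,0.086,0,0.6, 0,0,-0.2,-0.568,0.086,0,0.6, 0,0,-0.2,-0.568,0.086,0,0.6, 0,0,-0.2,-0.568,0.086,0,0.6, 0,0,-0.2,-0.568,0.086,0.1,0.6, 0,0,-0.2,-0.568,0.086,0.2,0.6, 0,0,-0.2,-0.568,0.086,0.315,0.6, 0,0,-0.2,-0.568,0.086,0.315,0.6]' 80; python3 -m pendant '[0,0,0,0,0,0,0, 0,0,0,0,0,0,0, 0,0,0,0,0,0,0, 0,0,0,0,0,0,0]';  python3 -c "
from m import *
print(to_st(telemetry.get_obs()['tool_pos']))"
```

```text
t: 36.98
tool_pos: [0.5339, -0.1406, 0.0695]
tool_rot: [-2.101, -2.325, 0.004]
contact_force: [-0.2, 0.1, 0.1]
opening: 0.051
grip_force: 0.0
t: 37.48
tool_pos: [0.5355, -0.1438, 0.0755]
tool_rot: [-2.107, -2.327, 0.004]
contact_force: [-9.4, 2.1, 9.2]
opening: 0.015
grip_force: 78.1
[ 0.01422913 -0.13628068]
```

```bash
python3 -m pendant '[0,0,0,-0.014,0,0,0, 0,0,0,-0.028,0,0,0, 0,0,0,-0.028,0,0,0, 0,0,0,-0.028,-0.025,0,0, 0,0,0,-0.028,-0.05,0,0, 0,0,0,-0.028,-0.055,0,0, 0,0,0,-0.028,-0.055,0,0]';  python3 -c "
from m import *
print(to_st(telemetry.get_obs()['tool_pos']))"
```

```text
t: 38.35
tool_pos: [0.522, -0.1522, 0.0756]
tool_rot: [2.109, 2.328, 0.006]
contact_force: [-0.2, 6.4, 4.1]
opening: 0.0152
grip_force: 78.4
[-1.31389558e-05 -1.43237430e-01]
```

```bash
python3 -m pendant '[0,0,0,0.06,0,0,0, 0,0,0,0.12,0,0,0, 0,0,0,0.18,0,0,0, 0,0,0,0.215,0,0,0, 0,0,0,0.215,0,0,0, 0,0,0,0.215,0,0,0.6, 0,0,0,0.215,0,0,0.6, 0,0,0,0.215,0,0,0.6, 0,0,0,0.215,0,0,0.6, 0,0,0,0.215,0,-0.2,0.6, 0,0,0,0.215,0,-0.4,0.6, 0,0,0,0.215,0,-0.4,0.6]'; python3 -m pendant '[0,0,0,0.7,0,0,0.6, 0,0,0,0.7,0,0,0.6, 0,0,0,0.7,0,0,0.6, 0,0,0,0.7,0,0,0.6, 0,0,0,0.7,0,0,0.6]'; python3 -c "
from m import *
d=grab('top','t9');H,S,V=masks(d)
cv2.imwrite('pics/t9c.png',cv2.resize(d['image'][160:270,90:410],(800,275),interpolation=2)[:,:,::-1])
for n,c,b in blobs(d,((H<6)|(H>172))&(S>150),6):
  s=to_st(world(d,*c,.102))
  if abs(s[0])<.1 and -.2<s[1]<0.02: print(n,s)
m=(H>5)&(H<14)&(S>150)&(V>120);m[:,:330]=0;m[:200]=0;m[270:]=0
for n,c,b in blobs(d,m,8): print('scr',n,c,rect(rays(d,b,.06)))
P=cloud(d);m=(H>45)&(H<80)&(S>100)&(P[...,2]<.07)
for n,c,b in blobs(d,m,8):
  q=P[b];print('cap',n,q[:,2].max(),rays(d,b&(P[...,2]>.035),.045).mean(0))
"
```

```text
t: 39.85
tool_pos: [0.5181, -0.0909, 0.2002]
tool_rot: [2.102, 2.32, 0.008]
contact_force: [-0.2, -0.6, 0.3]
opening: 0.0514
grip_force: 0.0
t: 40.48
tool_pos: [0.493, 0.1206, 0.1919]
tool_rot: [-2.105, -2.331, 0.002]
contact_force: [-0.8, -0.4, -0.6]
opening: 0.0514
grip_force: 0.0
12 [ 0.00059857 -0.07464557]
scr 148 [361.52702703 240.75675676] (array([ 458.4, -356.4]), array([21.5, 55.3]), 'longaxis deg', np.float32(-0.2))
cap 69 0.05630697742893256 [0.56309119 0.34419861]
cap 68 0.05356574592664605 [0.54361101 0.39016217]
cap 65 0.05347358645229621 [0.51523679 0.32559399]
```

View pics/t9c.png

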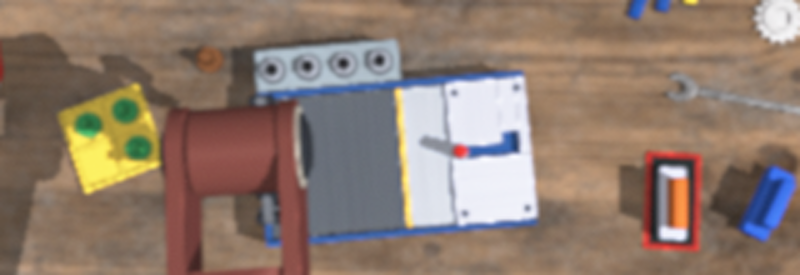

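The shutter is shut (yellow edge at crop x≈404), the three caps are in the tray, and the scraper is centred on its mat at (672,200).

```bash
python3 -c "
from station import ctrl
print(ctrl.finish_job())"
```

```text
the job is handed in; nothing more can be done
None
```

The job is handed in, with no verdict returned: in the last pictures the plate is clean with all six chips in the trough, the shutter is shut, the three caps present are each in their own compartment, the scraper is centred on its mat, and I never moved the grease jar, tape or caliper.

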